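# Draw an air sample with the manifold syringe

## Robot

A 7-joint arm with a two-finger parallel gripper is mounted at the origin on the work surface. World frame = base frame: x ahead of the robot, y to its left, z up, the work surface at z = 0. Lengths are in mm, angles in rad, forces in N, time in s.
With the tool pointing down it reaches from about 400 to 850 mm from the base axis. Payload 4.4 kg.
Tool frame: the origin (TCP) lies where the fingers leave the gripper's body, on its centre line; the fingertips stand 97 mm ahead of it and the grasp point (between the pads) lies 78 mm ahead of it; z points along the fingers, y is the direction in which the jaws open and shut (so a half turn about z gives the same grasp; the last joint's range is limited). The gripper opens to 94 mm and grips with 3 to 60 N. Pads are 16 mm wide; open, the fingers measure 119 mm over their backs; the gripper's body (75 mm by 177 mm) begins 78 mm behind the grasp point.
Start: joints at [-1.22, 0.628, 0.038, 1.517, -0.027, 0.996, -0.02], TCP at [263.124, 594.376, 302.678] pointing down, gripper open.
Joint ranges: [-3.06, 3.06], [-0.37, 2.12], [-1.25, 1.32], [0.18, 2.47], [-1.1, 4.24], [0.23, 1.98], [-2.94, 2.94]. Speed limits (rad/s): [2.57, 2.57, 3.14, 3.14, 3.14, 3.14, 3.14].

## Interface

Orientations are given as a 3x3 rotation matrix whose columns are the frame's x, y, z axes.
In Python, from rig import observe, snapshot, camera_params, hand_in gives the robot as it stands.
- The arm moves only by the tool send_rows, never from a script. Its argument "series" is one flat list of numbers, 4 for each row, row after row: the shift along the tool's x, y, z in mm, then the turn about the tool's z in rad. A call has 1 to 5 rows; each row is the pose to reach, as a shift and turn from the pose commanded when the call began, along the tool's axes at that moment; what a row does not reach only later rows make up. A row lasts 1/8 s, in which the tool goes at most 62.5 mm and 10.7 degrees, less where a joint would pass 70% of its speed; a pose out of reach is approached as far as the arm can. A call with a gripper value outside its range is refused whole. "jaw" is the finger opening in mm, from 0 to 94, set as the call begins (left out, the last holds). The fingers move at their own pace and stop on an object; "grip_force" is the grip in N (left out, the last holds). Time passes only in rows, so rows that repeat a pose let the fingers close. It gives the time, the measured TCP pose, the force and the opening at its end, in the units of the state.
- observe(): the state, without advancing time (a new reading comes with each control period).
- snapshot(name): name is "side" or "top"; returns the picture (400x640x3 uint8, red, green, blue); there is no depth.
- camera_params(name): a dict with "intrinsics" (3x3 intrinsics, pixels), "xyz" and "rotation" of the camera in the world. Camera axes: x right, y down, z forward; pixel columns grow to the right and rows downward; lengths in mm; the calibration is good to about 2 mm. A picture is of the moment at which its call begins. camera_params takes no time and is no camera call.
- hand_in(): hands the job in, once; it reports no verdict.
The state is a dict: "t": time; "joint_positions": joint angles; "joint_velocities": joint speeds; "effort": joint torques, N m; "ee_pos": TCP position; "ee_rot": TCP orientation; "wrist_force": force on the tool from outside, world axes, zero at the start; "torque": the same for the moment, N m; "grip_width": opening from 0.0 (shut) to 1.0 (fully open).
Only numpy, scipy, OpenCV 4.12 (cv2) and the standard library are available. Lean on these libraries where they do the work, as an engineer would, in place of code of your own. Each camera call takes 0.05 s, during which the arm holds its last target.

## Task

Draw an air sample from the yellow tube only: first press the blue cap fully shut, then flip the yellow cap open until it stands about upright, leaving the white cap shut. Then pull the syringe plunger straight up out of its barrel, without forcing it sideways, until its whole red band shows above the barrel's rim while the blue band below it is still wholly inside. Finish holding it still there in the gripper, and leave the bottles, jar and beaker round about where they stand.

Things in the scene. Friction and masses are not known exactly. Their poses are not given: they have to be found in the camera images.
- station: Fixed station: grey base plate 120 x 370 x 12 mm carrying a grey rack of three flip-cap tubes in a row along its y (75 mm apart; which colour stands where varies) and, past the row's -y end, an upright white syringe barrel. Origin: centre of the plate's underside; z up, y along the row, x across it; tubes, hinges and barrel turn with it, the tube and barrel axes on its line x = 0.
- hinge_blue (a point): Middle of the blue cap's hinge pin (along the station's y), 3 mm above the mouth of its fixed clear tube (30 mm across). A blue thumb paddle, 18 mm wide, 5 mm thick, is rigid with the cap: shut, it slopes up from the hinge to its end 25 mm above and 27 mm to the station's +x; pressing it down there by about 40 mm swings the cap about upright, paddle then pointing +x and down.
- hinge_yellow (a point): Middle of the yellow cap's hinge pin (along the station's y), 3 mm above the mouth of its fixed clear tube (30 mm across). A yellow thumb paddle, 18 mm wide, 5 mm thick, is rigid with the cap: shut, it slopes up from the hinge to its end 25 mm above and 27 mm to the station's +x; pressing it down there by about 40 mm swings the cap about upright, paddle then pointing +x and down.
- hinge_white (a point): Middle of the white cap's hinge pin (along the station's y), 3 mm above the mouth of its fixed clear tube (30 mm across). A white thumb paddle, 18 mm wide, 5 mm thick, is rigid with the cap: shut, it slopes up from the hinge to its end 25 mm above and 27 mm to the station's +x; pressing it down there by about 40 mm swings the cap about upright, paddle then pointing +x and down.
- cap_blue (a joint): Angle of the blue cap, rad: 0 shut flat on its tube, grows as it swings up and back, 1.57 upright, stop at 1.75. Stiff hinge (about 0.03 N m): it stays where left. The cap is a disc 36 mm across, 9 mm thick; shut, its centre lies 20 mm from the hinge towards the station's -x, its flat top 6 mm above the hinge. Starts open, between 1.3 and 1.7.
- cap_yellow (a joint): Angle of the yellow cap, rad: 0 shut flat on its tube, grows as it swings up and back, 1.57 upright, stop at 1.75. Stiff hinge (about 0.03 N m): it stays where left. The cap is a disc 36 mm across, 9 mm thick; shut, its centre lies 20 mm from the hinge towards the station's -x, its flat top 6 mm above the hinge. Starts shut.
- cap_white (a joint): Angle of the white cap, rad: 0 shut flat on its tube, grows as it swings up and back, 1.57 upright, stop at 1.75. Stiff hinge (about 0.03 N m): it stays where left. The cap is a disc 36 mm across, 9 mm thick; shut, its centre lies 20 mm from the hinge towards the station's -x, its flat top 6 mm above the hinge. Starts shut and stays shut.
- barrel_rim (a point): Centre of the mouth of the fixed syringe barrel, at rim height (140 mm above the table); axes as the station's. The barrel is white, 35 mm across outside, with an upright round bore about 26 mm across and 111 mm deep.
- plunger_grip (a point): Centre of the plunger's black round grip, half-way up it: 28 mm across, 44 mm tall, upright, standing free above the collar; hold the plunger here; z is its axis. The plunger is loose, about 0.16 kg, and drops back if let go. Pushed home, as at the start, this point is 28 mm above barrel_rim.
- plunger_seat (a point): Underside of the plunger's black collar (40 mm across, 6 mm thick), on its axis, 28 mm below plunger_grip; at rim height when fully in, as at the start. The aluminium rod below is 23.6 mm across, 105 mm long, with a red band 30 to 42 mm and a blue band 58 to 70 mm below this point: a lift of 42 to 58 mm shows all the red and none of the blue.
- plunger: The whole plunger (for contact and speed); origin at the lower end of its rod, 105 mm below plunger_seat, z up its axis.
- amber_bottle: Bystander: amber bottle, black cap, 70 mm across, 150 mm tall, standing loose; origin at the centre of its underside.
- wash_bottle: Bystander: white bottle with a red cap, 66 mm across, 140 mm tall, loose; origin at the centre of its underside.
- beaker: Bystander: empty glass beaker, 70 mm across, 85 mm tall, loose; origin at the centre of its underside.
- salt_jar: Bystander: white jar with a blue lid, 60 mm across, 75 mm tall, loose; origin at the centre of its underside.
Mind the look-alikes: they are no part of the job. What is meant by the plunger is not green or orange, and is the smaller of those in its own colour.

How it is judged (in metres and radians):
On the way, in this order (a step that is already met when the one before it is completed fails the run):
1. the blue cap is pressed shut (value of joint cap_blue below 0.1 rad), for 0.2 s.
2. the yellow cap is flipped open, about upright (value of joint cap_yellow above 1.2 rad and value of joint cap_blue below 0.12 rad), for 0.2 s.
3. the plunger is drawn until the red band is out and the blue band is not, held in the gripper (z of plunger_seat in the frame of barrel_rim between 0.041 and 0.059 m and contact force between the fingers and plunger above 1 N), for 0.3 s.
At the end, for the whole second after the job is handed in: Through the last second the gripper holds the plunger (finger contact over 1 N) still (under 10 mm/s), its collar 41 to 59 mm above the barrel's rim, in line with the barrel within 0.06 rad and pressing on it with under 12 N; blue and white caps shut (under 0.12 rad), yellow cap open (over 1.2 rad) (all of step 2 and all of step 3 and contact force between plunger and station below 12 N and linear speed of plunger below 0.01 m/s and angle between the z axis of plunger and the z axis of station, either way round below 0.06 rad and value of joint cap_white below 0.12 rad); the arm keeps its last pose, push and grip.
It fails at once if the plunger is pulled nearly or wholly out of the barrel (over 85 mm) (z of plunger_seat in the frame of barrel_rim above 0.085 m).
It fails at once if the plunger is forced against the barrel while drawn (over 30 N, lifted over 10 mm) (contact force between plunger and station above 30 N and z of plunger_seat in the frame of barrel_rim above 0.01 m).
It fails at once if the white cap is opened (value of joint cap_white above 0.3 rad).
It fails at once if a bystander bottle, jar or beaker is shoved or tipped (distance of any of amber_bottle, wash_bottle, beaker, salt_jar from where it was at the start of the episode above 0.03 m or angle between any of amber_bottle, wash_bottle, beaker, salt_jar's own z axis and vertical above 0.5 rad).
It also fails if it takes over 46 s, if anything falls off the work surface, if the arm or the gripper's body presses on something with over 40 N, if the wrist force passes 120 N, or if a joint passes its speed limit or range.

## Working session

There is one attempt and no reset: what is moved stays moved. The work goes in short steps, Python scripts to look and compute and a tool call to move; the robot and the scene stay as the last step left them, time stands still between calls to the robot, and variables do not carry over. Pictures are saved under pics/ and viewed, and the job is handed in when it is done.

Besides the shell and the picture viewer there is one more tool, called after "Call:" by a JSON object that holds its "name" and its "arguments", one argument or row to a line. send_rows: Moves the arm, as the interface text tells. Its arguments: {"type":"object","properties":{"series":{"type":"array"},"jaw":{"type":"number"},"grip_force":{"type":"number"}},"required":["series"]}

```bash
mkdir -p pics; ls; python3 - <<'E'
from rig import *
import cv2,numpy as np
np.set_printoptions(precision=4,suppress=True)
o=observe();print(o['t'],o['ee_pos'],o['ee_rot'],o['grip_width'])
for n in('side','top'):
    cv2.imwrite(f'pics/{n}0.png',cv2.cvtColor(snapshot(n),cv2.COLOR_RGB2BGR))
    print(camera_params(n))
E
```

```text
pics
0.0 [262.9285 593.9315 301.7622] [[-0.9144  0.4048 -0.0007]
 [ 0.4048  0.9144 -0.0017]
 [-0.     -0.0018 -1.    ]] 0.9987043006544852
{'intrinsics': array([[397.926 ,   0.    , 317.102 ],
       [  0.    , 397.926 , 204.5342],
       [  0.    ,   0.    ,   1.    ]]), 'xyz': array([ 382.0721, -724.9153,  923.2314]), 'rotation': array([[ 0.9915, -0.0862,  0.0972],
       [-0.1294, -0.7249,  0.6765],
       [ 0.0121, -0.6834, -0.73  ]])}
{'intrinsics': array([[479.5343,   0.    , 322.8021],
       [  0.    , 479.5343, 192.8542],
       [  0.    ,   0.    ,   1.    ]]), 'xyz': array([ 289.9374,   -1.7929, 1693.7364]), 'rotation': array([[ 0.0033, -0.9924,  0.1229],
       [-1.    , -0.0033,  0.0003],
       [ 0.0001, -0.1229, -0.9924]])}
```

View pics/side0.png

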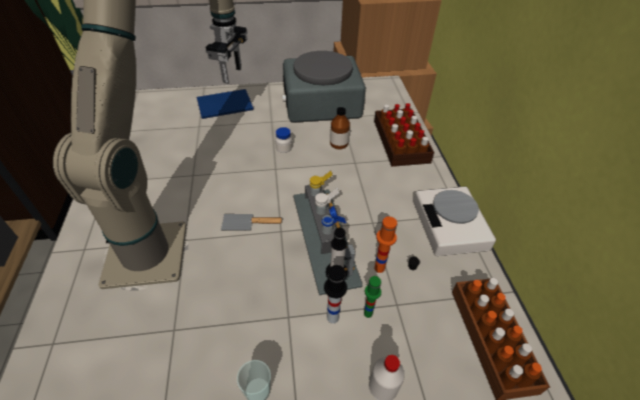

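View pics/top0.png

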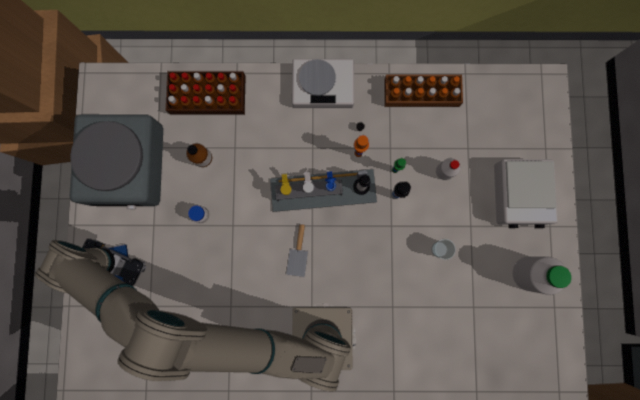

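```bash
python3 - <<'E'
import cv2
a=cv2.imread('pics/top0.png')[125:225,255:425];cv2.imwrite('pics/t0z.png',cv2.resize(a,None,fx=4.7,fy=4.7,interpolation=cv2.INTER_CUBIC))
a=cv2.imread('pics/side0.png')[160:330,270:420];cv2.imwrite('pics/s0z.png',cv2.resize(a,None,fx=3.5,fy=3.5,interpolation=cv2.INTER_CUBIC))
E
```

```text
(no output)
```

View pics/t0z.png

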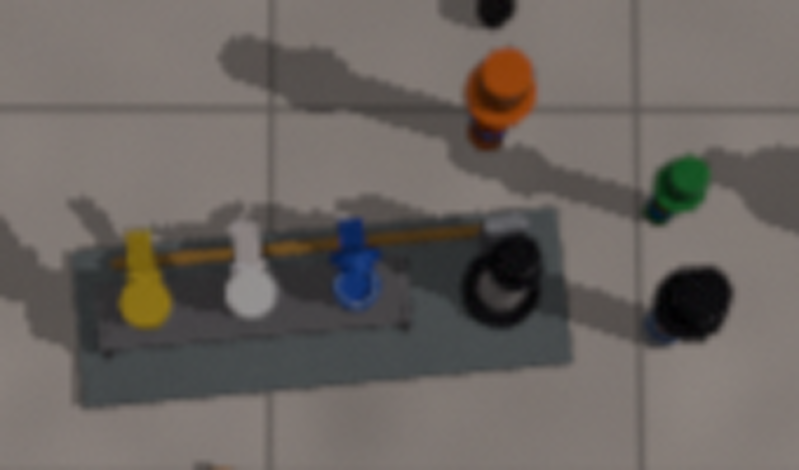

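View pics/s0z.png

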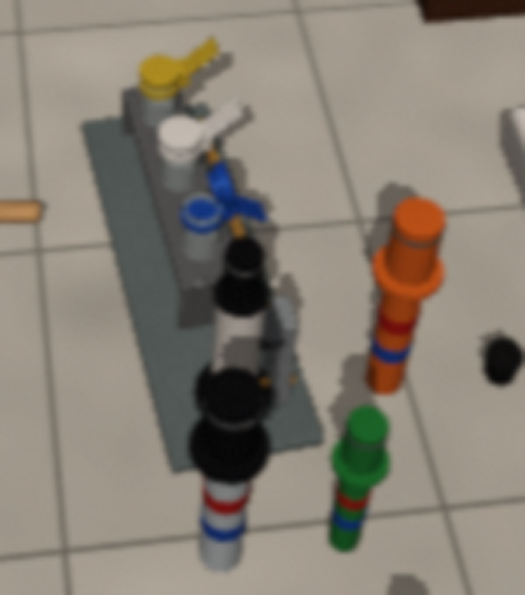

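```bash
cat > h.py <<'E'
import numpy as np,cv2
from rig import *
np.set_printoptions(precision=3,suppress=True)
def ray(n,u,v):
    c=camera_params(n);d=c['rotation']@np.linalg.inv(c['intrinsics'])@np.array([u,v,1.]);return np.array(c['xyz']),d/np.linalg.norm(d)
def onz(n,u,v,z):
    o,d=ray(n,u,v);return o+d*(z-o[2])/d[2]
def tri(a,b):
    o1,d1=ray('top',*a);o2,d2=ray('side',*b)
    A=np.array([d1,-d2]).T;s=np.linalg.lstsq(A,o2-o1,rcond=None)[0]
    p,q=o1+s[0]*d1,o2+s[1]*d2;return (p+q)/2,np.linalg.norm(p-q)
def proj(n,P):
    c=camera_params(n);p=c['intrinsics']@(c['rotation'].T@(np.array(P)-c['xyz']));return p[:2]/p[2]
E
python3 - <<'E'
from h import *
T=lambda x,y:(255+x/4.7-.4,125+y/4.7-.4)
S=lambda x,y:(270+x/3.5-.35,160+y/3.5-.35)
C=[onz('top',*T(*p),12) for p in [(68,250),(557,208),(572,362),(82,406)]]
for c in C:print(c)
for i in range(4):print(np.linalg.norm(C[i]-C[(i+1)%4]))
C2=[onz('side',*S(*p),12) for p in [(82,124),(322,440),(176,470)]]
print('side',*C2)
for n,a,b in [('yel end',(138,234),(213,43)),('wh end',(244,225),(240,104)),('yel cap',(145,300),(158,72)),('wh cap',(250,290),(180,133)),('blue mouth',(357,288),(202,212)),('grip top',(516,256),(244,252)),('bpad',(350,224),(263,213))]:
    print(n,*tri(T(*a),S(*b)))
E
```

```text
[551.456 189.538  12.   ]
[ 584.838 -179.871   12.   ]
[ 467.733 -190.004   12.   ]
[433.401 177.041  12.   ]
370.91423576808836
117.54206059578505
368.6465690847106
118.71503065249807
side [432.336 169.896  12.   ] [ 582.412 -184.111   12.   ] [ 469.655 -196.019   12.   ]
yel end [542.687 126.364 139.497] 0.8029298224385089
wh end [551.27   52.334 139.185] 2.9852336555989845
yel cap [497.788 122.801 114.907] 4.176814409303008
wh cap [505.68   48.642 115.856] 2.9047521178051494
blue mouth [510.871 -27.176 104.258] 0.8652041674760171
grip top [ 521.923 -133.648  183.205] 0.36776495669506565
bpad [560.032 -22.343  90.571] 2.2963702304097344
```

Call:
{"name": "send_rows", "arguments": {
  "series": [-25,-20,0,-0.1,-70,-58,0,-0.2,-116,-96,0,-0.3,-162,-134,0,-0.4,-208,-172,0,-0.51],
  "jaw": 0
}}

```text
t: 0.72
ee_pos: [384.2, 351.0, 302.5]
ee_rot: [[-0.995, -0.097, -0.0], [-0.097, 0.995, -0.0], [0.0, -0.0, -1.0]]
wrist_force: [0.9, 0.3, 0.3]
grip_width: 0.503
```

```bash
cat >> h.py <<'E'
th=0.093
def d2(target):
    o=observe();R=np.array(o['ee_rot']);print('t',o['t'],'p',o['ee_pos'],'yaw',np.arctan2(R[1,1],R[0,1])-np.pi/2,'f',o['wrist_force'],'gw',o['grip_width'])
    print('shift',R.T@(np.array(target)-o['ee_pos']))
E
python3 - <<'E'
from h import *
d2([571.5,-21,301.8])
T=lambda x,y:(255+x/4.7-.4,125+y/4.7-.4)
S=lambda x,y:(270+x/3.5-.35,160+y/3.5-.35)
print(tri(T(693,298),S(233,395)))
print(onz('top',*T(517,255),190),onz('side',*S(244,252),190))
E
```

```text
t 0.725 p [384.245 350.984 302.452] yaw 0.0968893914606499 f [0.894 0.272 0.253] gw 0.5032708318050847
shift [-150.392 -388.353    0.78 ]
(array([ 493.559, -251.908,  190.777]), np.float64(2.3027287404016406))
[ 521.379 -133.725  190.   ] [ 520.824 -139.062  190.   ]
```

Call:
{"name": "send_rows", "arguments": {
  "series": [-20,-50,0,0,-40,-105,0,0,-62,-160,0,0,-84,-216,0,0,-105,-272,0,0]
}}

```text
t: 1.35
ee_pos: [514.1, 90.1, 302.5]
ee_rot: [[-0.996, -0.093, -0.0], [-0.093, 0.996, 0.0], [0.0, 0.0, -1.0]]
wrist_force: [1.1, -0.2, 0.0]
grip_width: 0.005
```

Call:
{"name": "send_rows", "arguments": {
  "series": [-19,-50,0,0,-36,-93,0,0,-44,-114,0,0,-44,-114,0,0]
}}

```text
t: 1.85
ee_pos: [567.9, -18.3, 302.2]
ee_rot: [[-0.996, -0.091, -0.001], [-0.091, 0.996, 0.0], [0.001, 0.0, -1.0]]
wrist_force: [-0.6, 0.3, 0.6]
grip_width: 0.004
```

```bash
python3 - <<'E'
from h import *
d2([571.5,-21,230])
for n in('side','top'):
    a=cv2.cvtColor(snapshot(n),cv2.COLOR_RGB2BGR)
    a=a[120:290,250:450] if n=='side' else a[110:240,240:440]
    cv2.imwrite(f'pics/{n}1.png',cv2.resize(a,None,fx=3.5,fy=3.5,interpolation=cv2.INTER_CUBIC))
E
```

```text
t 1.85 p [567.914 -18.277 302.242] yaw 0.09095772158055704 f [-0.556  0.329  0.638] gw 0.004493341069992642
shift [-3.38  -3.054 72.239]
```

View pics/side1.png

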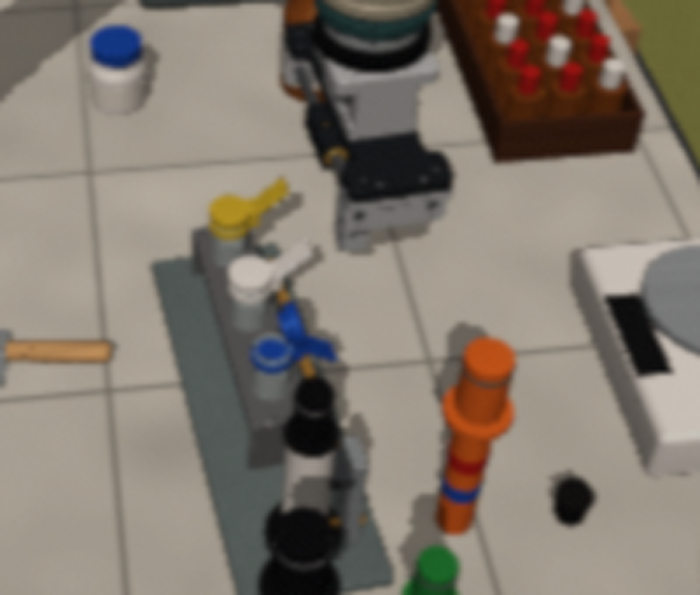

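View pics/top1.png

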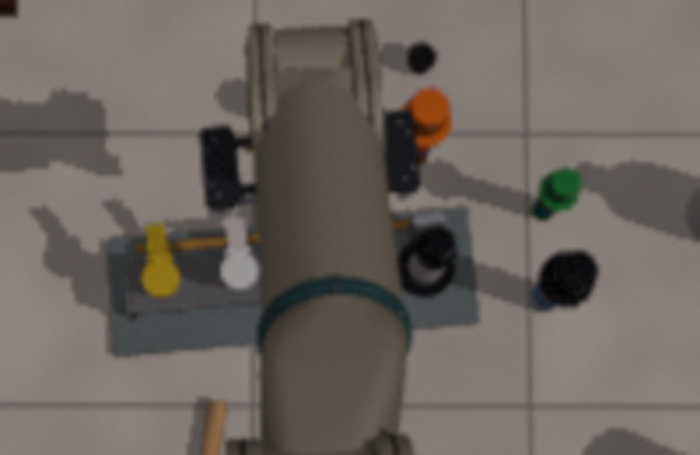

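```bash
python3 - <<'E'
from h import *
T=lambda x,y:(255+x/4.7-.4,125+y/4.7-.4)
S=lambda x,y:(270+x/3.5-.35,160+y/3.5-.35)
print(tri(T(507,72),S(418,216)))
print(tri(T(684,182),S(368,422)))
E
```

```text
(array([ 645.037, -127.15 ,  196.676]), np.float64(1.7294029311645815))
(array([ 582.539, -254.617,  146.807]), np.float64(5.271893946996774))
```

Call:
{"name": "send_rows", "arguments": {
  "series": [-4,-3,15,0,-4,-3,35,0,-4,-3,55,0,-4,-3,72,0,-4,-3,72,0]
}}

```text
t: 2.58
ee_pos: [571.0, -18.9, 228.8]
ee_rot: [[-0.995, -0.095, -0.004], [-0.095, 0.995, 0.0], [0.004, 0.001, -1.0]]
wrist_force: [0.2, 0.7, 0.2]
grip_width: 0.006
```

```bash
python3 - <<'E'
from h import *
d2([571.5,-21,230])
for n in('side',):
    a=cv2.cvtColor(snapshot(n),cv2.COLOR_RGB2BGR)
    a=a[120:290,250:450] if n=='side' else a[110:240,240:440]
    cv2.imwrite(f'pics/{n}2.png',cv2.resize(a,None,fx=3.5,fy=3.5,interpolation=cv2.INTER_CUBIC))
E
```

```text
t 2.575 p [570.989 -18.854 228.812] yaw 0.09524302954442132 f [0.237 0.741 0.169] gw 0.006205570025690329
shift [-0.3   -2.184 -1.192]
```

View pics/side2.png

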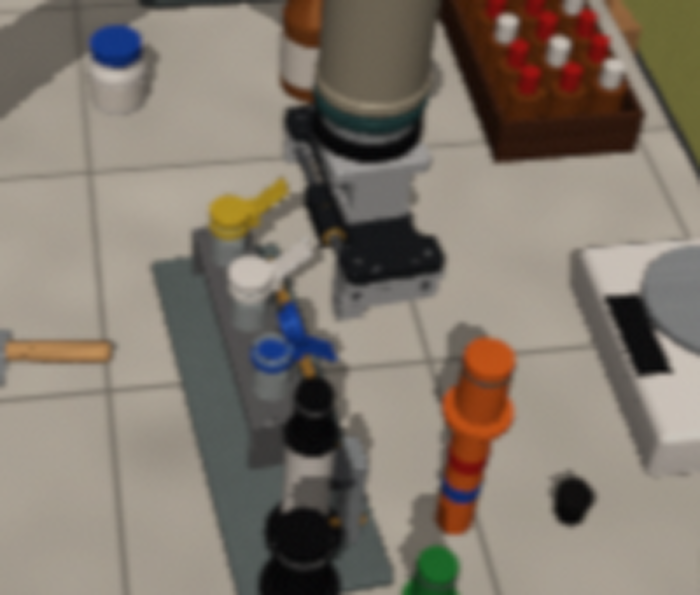

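```bash
python3 - <<'E'
from h import *
o=observe();R=np.array(o['ee_rot']);p=np.array(o['ee_pos'])
for z in (0,40,78,97):
    for x in(-8,8):
        q=proj('side',p+R@[x,-12,z]);print(z,x,(q-[250,120])*3.5)
h=np.array([531.7,-24.7,108]);print((proj('side',h)-[250,120])*3.5)
E
```

```text
0 -8 [372.977 230.317]
0 8 [351.46  233.585]
40 -8 [368.273 269.332]
40 8 [347.359 272.606]
78 -8 [364.047 304.391]
78 8 [343.675 307.665]
97 -8 [362.016 321.236]
97 8 [341.905 324.508]
[296.391 342.912]
```

Call:
{"name": "send_rows", "arguments": {
  "series": [10,-2,0,0,20,-2,0,0,30,-2,0,0,40,-2,0,0,50,-2,0,0]
}}

```text
t: 3.25
ee_pos: [522.4, -26.9, 231.1]
ee_rot: [[-0.996, -0.093, 0.001], [-0.093, 0.996, 0.0], [-0.001, -0.0, -1.0]]
wrist_force: [1.4, -1.1, 0.2]
grip_width: 0.005
```

Call:
{"name": "send_rows", "arguments": {
  "series": [5,0,2,0,10,0,5,0,13,0,9,0,13,0,13,0,13,0,15,0]
}}

```text
t: 3.88
ee_pos: [508.8, -28.1, 217.6]
ee_rot: [[-0.996, -0.093, -0.002], [-0.093, 0.996, -0.0], [0.002, -0.0, -1.0]]
wrist_force: [-9.5, 0.1, 40.5]
grip_width: 0.004
```

```bash
python3 - <<'E'
from h import *
d2([506.8,-27,211])
for n in('side',):
    a=cv2.cvtColor(snapshot(n),cv2.COLOR_RGB2BGR)
    a=a[120:290,250:450] if n=='side' else a[110:240,240:440]
    cv2.imwrite(f'pics/{n}3.png',cv2.resize(a,None,fx=3.5,fy=3.5,interpolation=cv2.INTER_CUBIC))
E
```

```text
t 3.875 p [508.846 -28.124 217.64 ] yaw 0.09291606581173628 f [-9.503  0.148 40.533] gw 0.0039280720051133745
shift [1.92  1.31  6.644]
```

View pics/side3.png

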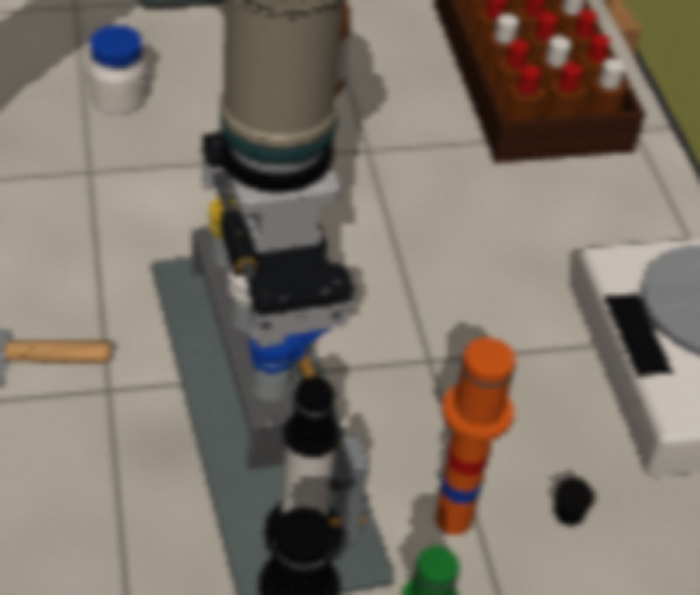

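Call:
{"name": "send_rows", "arguments": {
  "series": [0,0,-10,0,0,0,-40,0,0,0,-75,0,-25,40,-85,0,-25,75,-85,0]
}}

```text
t: 4.55
ee_pos: [529.3, 50.2, 301.4]
ee_rot: [[-0.996, -0.092, 0.003], [-0.092, 0.996, 0.001], [-0.003, 0.001, -1.0]]
wrist_force: [-0.8, 1.4, 0.4]
grip_width: 0.008
```

```bash
python3 - <<'E'
from h import *
d2([506.8,-27,211])
for n in('side',):
    a=cv2.cvtColor(snapshot(n),cv2.COLOR_RGB2BGR)
    a=a[120:290,250:450] if n=='side' else a[110:240,240:440]
    cv2.imwrite(f'pics/{n}4.png',cv2.resize(a,None,fx=3.5,fy=3.5,interpolation=cv2.INTER_CUBIC))
E
```

```text
t 4.55 p [529.258  50.234 301.377] yaw 0.0924802772329032 f [-0.787  1.401  0.389] gw 0.007905770873979109
shift [ 29.757 -74.876  90.253]
```

View pics/side4.png

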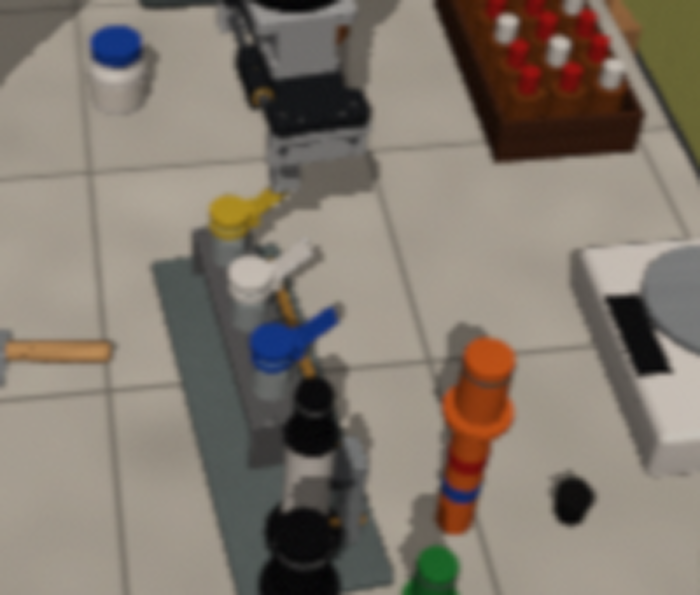

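```bash
python3 - <<'E'
from h import *
T=lambda x,y:(255+x/4.7-.4,125+y/4.7-.4)
S=lambda x,y:(270+x/3.5-.35,160+y/3.5-.35)
S2=lambda x,y:(250+x/3.5-.35,120+y/3.5-.35)
for n,a,b in [('yel',(145,300),(158,70)),('wh',(250,290),(180,131)),('gr',(516,256),(244,252))]:
    z=190 if n=='gr' else 120.6
    print(n,onz('top',*T(*a),z),onz('side',*S(*b),z))
# side view white vs blue comparison
for n,p in [('wcap',(250,270)),('bcap',(275,339)),('wend',(312,248)),('bend',(336,314))]:
    print(n,onz('side',*S2(*p),120.6 if 'cap' in n else 142))
a=cv2.imread('pics/side4.png');hsv=cv2.cvtColor(a,cv2.COLOR_BGR2HSV)
m=cv2.inRange(hsv,(105,150,60),(130,255,255));m[:250]=0;ys,xs=np.nonzero(m);print('blue',xs.max(),ys[xs>=xs.max()-3].mean(),ys.min(),xs.min())
m=cv2.inRange(hsv,(0,0,135),(180,70,255));r=np.zeros_like(m);r[225:300,215:330]=m[225:300,215:330];n,l,s,c=cv2.connectedComponentsWithStats(r);print(s[1:],c[1:])
m=cv2.inRange(hsv,(20,150,60),(35,255,255));m[300:]=0;ys,xs=np.nonzero(m);print('yel',xs.max(),ys[xs>=xs.max()-3].mean())
E
```

```text
yel [499.138 122.357 120.6  ] [495.185 118.978 120.6  ]
wh [506.492  48.476 120.6  ] [503.798  46.147 120.6  ]
gr [ 520.694 -133.045  190.   ] [ 520.824 -139.062  190.   ]
wcap [503.951  47.258 120.6  ]
bcap [512.957 -28.278 120.6  ]
wend [553.014  45.057 142.   ]
bend [559.328 -27.3   142.   ]
blue 473 495.7857142857143 310 251
[[ 228  225  102   75 5024]] [[285.299 263.994]]
yel 280 197.1904761904762
```

```bash
python3 - <<'E'
from h import *
d2([548.3,126.3,255])
E
```

```text
t 4.6 p [527.406  56.024 300.712] yaw 0.09930971338686101 f [-0.144  4.799  0.31 ] gw 0.004856012332660163
shift [-27.739  67.651  46.029]
```

Call:
{"name": "send_rows", "arguments": {
  "series": [-14,34,0,0,-28,67,5,0,-28,67,25,0,-28,67,45,0,-28,67,45,0]
}}

```text
t: 5.22
ee_pos: [548.0, 117.9, 253.8]
ee_rot: [[-0.996, -0.093, -0.005], [-0.093, 0.996, -0.001], [0.005, -0.001, -1.0]]
wrist_force: [-0.1, 0.2, 0.4]
grip_width: 0.005
```

```bash
python3 - <<'E'
from h import *
d2([548.3,126.3,193.5])
for n in('side',):
    a=cv2.cvtColor(snapshot(n),cv2.COLOR_RGB2BGR)
    a=a[120:290,250:450] if n=='side' else a[110:240,240:440]
    cv2.imwrite(f'pics/{n}5.png',cv2.resize(a,None,fx=3.5,fy=3.5,interpolation=cv2.INTER_CUBIC))
E
```

```text
t 5.225 p [547.982 117.907 253.848] yaw 0.09342683667091012 f [-0.086  0.213  0.36 ] gw 0.005206664306094763
shift [-1.382  8.375 60.336]
```

View pics/side5.png

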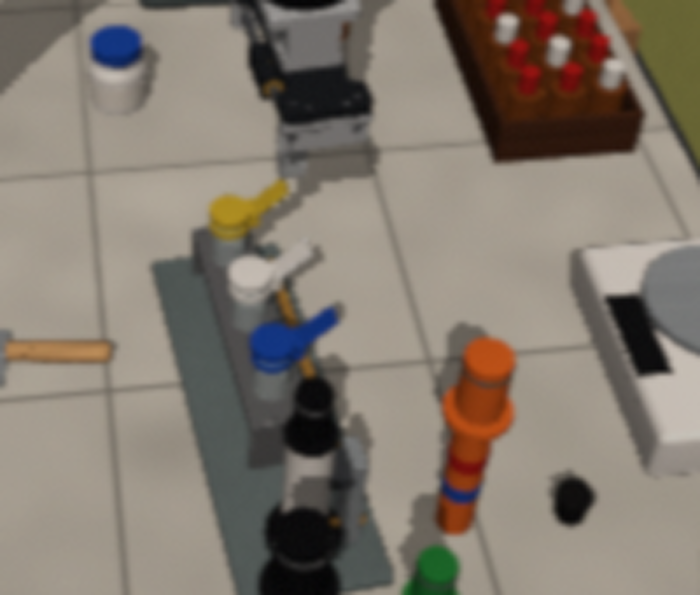

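Call:
{"name": "send_rows", "arguments": {
  "series": [-1,7,0,0,-1,7,9,0,-1,7,18,0,-1,7,27,0,-1,7,36,0]
}}

```text
t: 5.9
ee_pos: [549.8, 125.2, 219.1]
ee_rot: [[-0.996, -0.093, 0.0], [-0.093, 0.996, 0.0], [-0.0, -0.0, -1.0]]
wrist_force: [0.6, 0.3, 1.7]
grip_width: 0.007
```

```bash
python3 - <<'E'
from h import *
d2([548.3,126.3,193.5])
E
```

```text
t 5.9 p [549.762 125.236 219.145] yaw 0.09294008801895859 f [0.572 0.286 1.748] gw 0.006671278835992599
shift [ 1.366  1.196 25.644]
```

Call:
{"name": "send_rows", "arguments": {
  "series": [0,0,8,0,0,0,16,0,0,0,24,0,0,0,24,0]
}}

```text
t: 6.4
ee_pos: [549.1, 125.3, 194.8]
ee_rot: [[-0.996, -0.093, -0.002], [-0.093, 0.996, -0.0], [0.002, -0.0, -1.0]]
wrist_force: [0.5, -0.1, 0.8]
grip_width: 0.005
```

```bash
python3 - <<'E'
from h import *
d2([548.3,126.3,193.5])
for n in('side',):
    a=cv2.cvtColor(snapshot(n),cv2.COLOR_RGB2BGR)
    a=a[120:290,250:450] if n=='side' else a[110:240,240:440]
    cv2.imwrite(f'pics/{n}6.png',cv2.resize(a,None,fx=3.5,fy=3.5,interpolation=cv2.INTER_CUBIC))
E
```

```text
t 6.4 p [549.061 125.258 194.775] yaw 0.09323950177966789 f [ 0.465 -0.12   0.761] gw 0.004811233887014499
shift [0.659 1.109 1.276]
```

View pics/side6.png

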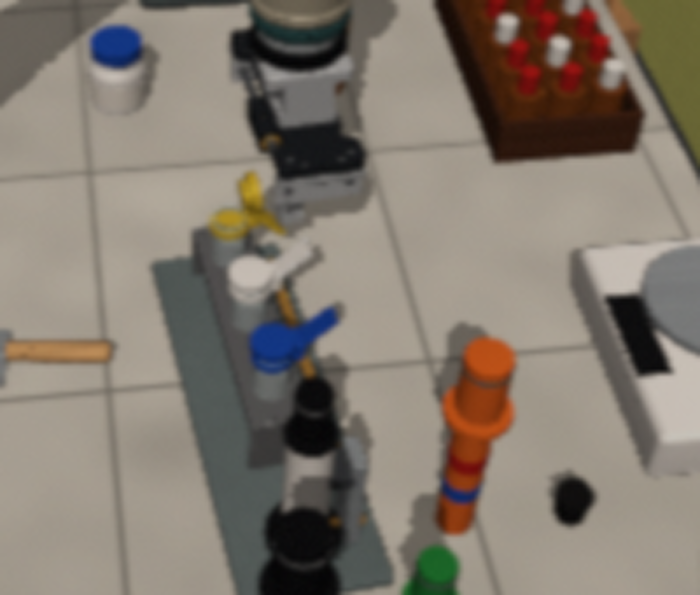

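Call:
{"name": "send_rows", "arguments": {
  "series": [0,0,2,0,0,0,4,0,0,0,4,0]
}}

```text
t: 6.82
ee_pos: [549.7, 125.4, 191.7]
ee_rot: [[-0.996, -0.093, 0.0], [-0.093, 0.996, 0.0], [-0.0, 0.0, -1.0]]
wrist_force: [0.2, -0.5, 1.0]
grip_width: 0.002
```

Call:
{"name": "send_rows", "arguments": {
  "series": [-3,0,-10,0,-6,0,-40,0,-6,0,-80,0,-6,0,-115,0,-6,-30,-125,0]
}}

```text
t: 7.45
ee_pos: [559.2, 98.7, 320.0]
ee_rot: [[-0.995, -0.098, 0.005], [-0.098, 0.995, 0.003], [-0.005, 0.002, -1.0]]
wrist_force: [0.5, -1.6, -0.8]
grip_width: 0.006
```

```bash
python3 - <<'E'
from h import *
d2([521.5,-136,312])
E
```

```text
t 7.45 p [559.219  98.662 319.967] yaw 0.09795696703264167 f [ 0.482 -1.615 -0.814] gw 0.0060183245006258795
shift [  60.526 -229.867    7.093]
```

Call:
{"name": "send_rows", "arguments": {
  "series": [10,-35,0,0,25,-85,0,0,40,-140,0,0,52,-192,0,0,60,-228,0,0],
  "jaw": 80
}}

```text
t: 8.07
ee_pos: [519.2, -139.5, 317.5]
ee_rot: [[-0.996, -0.09, 0.001], [-0.09, 0.996, -0.001], [-0.0, -0.001, -1.0]]
wrist_force: [0.3, 0.6, -0.0]
grip_width: 0.499
```

Call:
{"name": "send_rows", "arguments": {
  "series": [0,0,0,0,0,0,0,0]
}}

```text
t: 8.32
ee_pos: [520.0, -135.7, 317.1]
ee_rot: [[-0.996, -0.094, 0.001], [-0.094, 0.996, 0.001], [-0.001, 0.001, -1.0]]
wrist_force: [0.8, 1.2, -0.4]
grip_width: 0.712
```

```bash
python3 - <<'E'
from h import *
d2([521.5,-136,312])
for n in('side','top'):
    a=cv2.cvtColor(snapshot(n),cv2.COLOR_RGB2BGR)
    a=a[120:290,250:450] if n=='side' else a[110:240,240:440]
    cv2.imwrite(f'pics/{n}7.png',cv2.resize(a,None,fx=3.5,fy=3.5,interpolation=cv2.INTER_CUBIC))
E
```

```text
t 8.325 p [ 520.028 -135.7    317.068] yaw 0.09374915571792708 f [ 0.793  1.205 -0.403] gw 0.7122332624174023
shift [-1.434 -0.44   5.068]
```

View pics/side7.png

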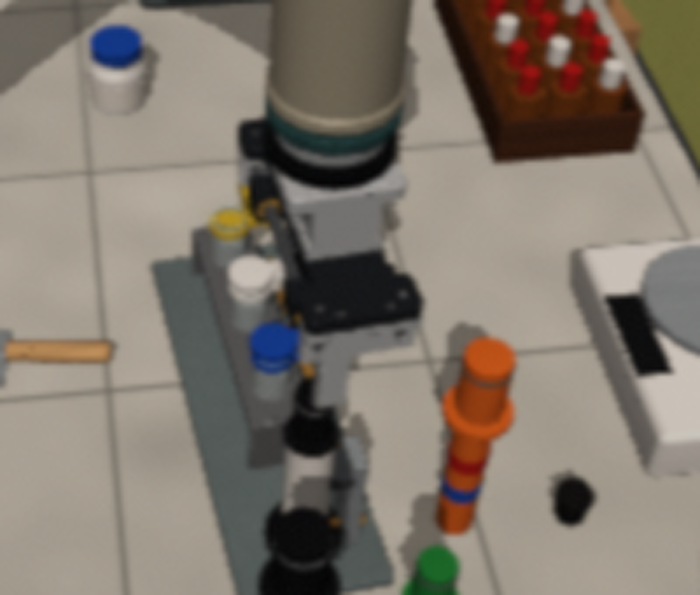

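View pics/top7.png

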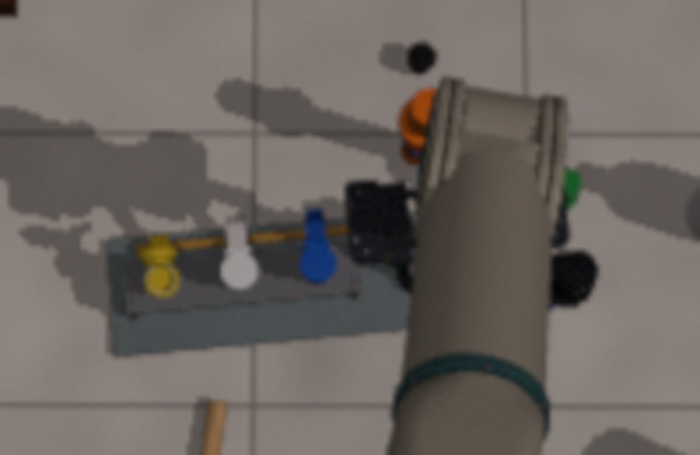

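Call:
{"name": "send_rows", "arguments": {
  "series": [-1,0,15,0,-1,0,32,0,-1,0,50,0,-1,0,66,0,-1,0,68,0]
}}

```text
t: 9.05
ee_pos: [520.0, -135.5, 246.9]
ee_rot: [[-0.996, -0.094, -0.003], [-0.094, 0.996, 0.001], [0.003, 0.001, -1.0]]
wrist_force: [0.1, -1.2, 0.0]
grip_width: 0.854
```

Call:
{"name": "send_rows", "arguments": {
  "series": [0,0,0,0,0,0,0,0]
}}

```text
t: 9.3
ee_pos: [521.2, -136.4, 249.1]
ee_rot: [[-0.996, -0.093, 0.001], [-0.093, 0.996, -0.0], [-0.001, -0.0, -1.0]]
wrist_force: [0.6, -0.6, 0.1]
grip_width: 0.85
```

```bash
python3 - <<'E'
from h import *
d2([521.5,-136,249])
for n in('side',):
    a=cv2.cvtColor(snapshot(n),cv2.COLOR_RGB2BGR)
    a=a[200:320,290:420]
    cv2.imwrite(f'pics/{n}8.png',cv2.resize(a,None,fx=5,fy=5,interpolation=cv2.INTER_CUBIC))
    o=observe();R=np.array(o['ee_rot']);p=np.array(o['ee_pos'])
    for y in(-40,0,40): print((proj('side',p+R@[0,y,97])-[290,200])*5)
E
```

```text
t 9.3 p [ 521.169 -136.355  249.134] yaw 0.09352509893109962 f [ 0.635 -0.573  0.112] gw 0.8498720282156368
shift [-0.363  0.322  0.134]
[264.32  267.939]
[242.736 202.972]
[222.299 141.457]
```

View pics/side8.png

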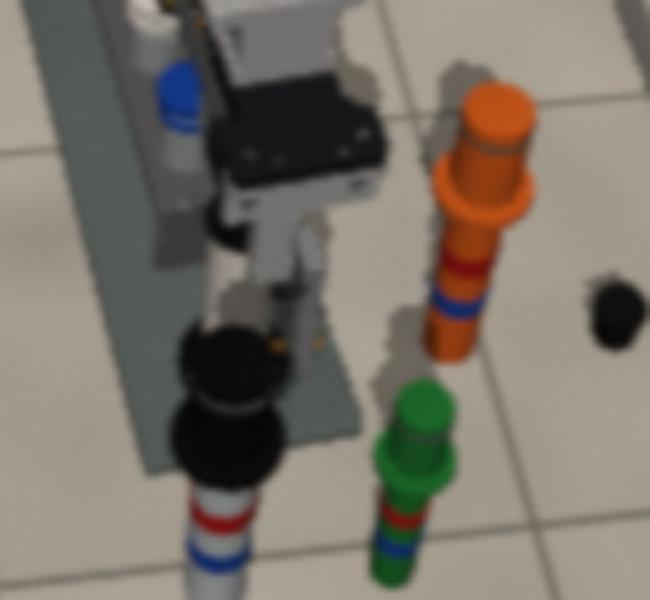

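Call:
{"name": "send_rows", "arguments": {
  "series": [0,0,0,0,0,0,0,0,0,0,0,0,0,0,0,0,0,0,0,0],
  "jaw": 20,
  "grip_force": 10
}}

```text
t: 9.98
ee_pos: [520.8, -136.5, 248.6]
ee_rot: [[-0.996, -0.093, -0.0], [-0.093, 0.996, 0.0], [0.0, 0.0, -1.0]]
wrist_force: [0.2, -0.8, 0.7]
grip_width: 0.349
```

Call:
{"name": "send_rows", "arguments": {
  "series": [0,0,0,0,0,0,0,0,0,0,0,0,0,0,0,0]
}}

```text
t: 10.48
ee_pos: [520.8, -136.6, 248.7]
ee_rot: [[-0.996, -0.093, 0.0], [-0.093, 0.996, -0.0], [-0.0, -0.0, -1.0]]
wrist_force: [-0.0, -0.3, 0.0]
grip_width: 0.294
```

```bash
python3 - <<'E'
from h import *
d2([521.5,-136,249])
E
```

```text
t 10.475 p [ 520.816 -136.55   248.652] yaw 0.09307078946345815 f [-0.039 -0.33   0.002] gw 0.2936755615500479
shift [-0.732  0.484 -0.348]
```

Call:
{"name": "send_rows", "arguments": {
  "series": [0,0,0,0,0,0,0,0,0,0,-2,0,0,0,-4,0,0,0,-6,0],
  "grip_force": 20
}}

```text
t: 11.1
ee_pos: [520.7, -136.4, 254.7]
ee_rot: [[-0.996, -0.093, -0.0], [-0.093, 0.996, 0.0], [0.0, 0.0, -1.0]]
wrist_force: [-0.3, 0.4, -2.1]
grip_width: 0.294
```

```bash
python3 - <<'E'
from h import *
d2([521.5,-136,299])
E
```

```text
t 11.1 p [ 520.711 -136.381  254.744] yaw 0.09322862485499095 f [-0.344  0.448 -2.102] gw 0.29392052218668707
shift [ -0.809   0.315 -44.257]
```

Call:
{"name": "send_rows", "arguments": {
  "series": [0,0,-4,0,0,0,-8,0,0,0,-12,0,0,0,-16,0,0,0,-20,0]
}}

```text
t: 11.72
ee_pos: [520.8, -136.5, 274.9]
ee_rot: [[-0.996, -0.093, 0.0], [-0.093, 0.996, 0.0], [-0.0, 0.0, -1.0]]
wrist_force: [-0.2, 0.2, -1.0]
grip_width: 0.292
```

Call:
{"name": "send_rows", "arguments": {
  "series": [0,0,-4,0,0,0,-8,0,0,0,-12,0,0,0,-16,0,0,0,-19,0]
}}

```text
t: 12.35
ee_pos: [520.8, -136.5, 293.9]
ee_rot: [[-0.996, -0.093, 0.0], [-0.093, 0.996, 0.0], [-0.0, -0.0, -1.0]]
wrist_force: [-0.2, -0.2, -1.9]
grip_width: 0.296
```

Call:
{"name": "send_rows", "arguments": {
  "series": [0,0,-3,0,0,0,-5,0,0,0,-5,0,0,0,-5,0]
}}

```text
t: 12.85
ee_pos: [520.7, -136.5, 298.6]
ee_rot: [[-0.996, -0.093, -0.0], [-0.093, 0.996, 0.0], [0.0, 0.0, -1.0]]
wrist_force: [-0.5, -0.8, -1.4]
grip_width: 0.297
```

```bash
python3 - <<'E'
from h import *
d2([521.5,-136,299])
for n in('side','top'):
    a=cv2.cvtColor(snapshot(n),cv2.COLOR_RGB2BGR)
    a=a[160:300,280:420] if n=='side' else a[110:240,240:440]
    cv2.imwrite(f'pics/{n}9.png',cv2.resize(a,None,fx=4,fy=4,interpolation=cv2.INTER_CUBIC))
d2([521.5,-136,299])
E
```

```text
t 12.85 p [ 520.739 -136.46   298.561] yaw 0.09321840325080233 f [-0.467 -0.801 -1.359] gw 0.2973528280010708
shift [-0.801  0.387 -0.439]
t 12.95 p [ 520.742 -136.465  298.513] yaw 0.09316829979945407 f [-0.027 -0.528 -1.386] gw 0.2897531788536143
shift [-0.797  0.393 -0.487]
```

View pics/side9.png

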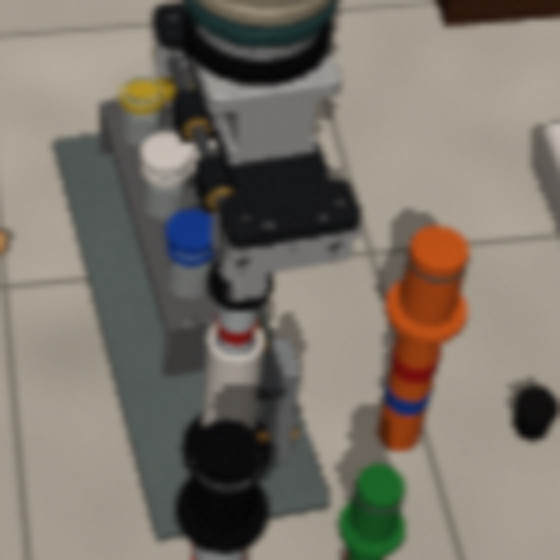

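View pics/top9.png

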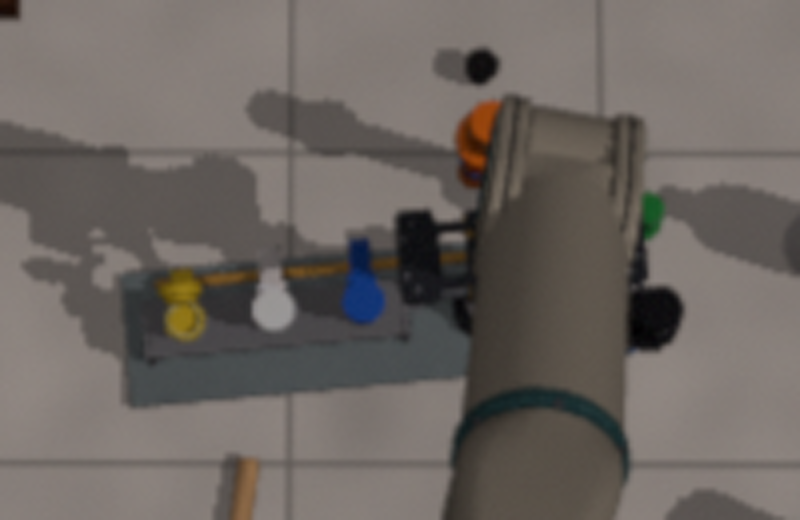

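Call:
{"name": "send_rows", "arguments": {
  "series": [0,0,0,0,0,0,0,0,0,0,0,0,0,0,0,0]
}}

```text
t: 13.45
ee_pos: [520.8, -136.5, 298.7]
ee_rot: [[-0.996, -0.093, -0.0], [-0.093, 0.996, 0.0], [-0.0, 0.0, -1.0]]
wrist_force: [-0.4, -0.5, -1.5]
grip_width: 0.291
```

```bash
python3 - <<'E'
from h import *
d2([521.5,-136,299])
print(hand_in())
E
```

```text
t 13.45 p [ 520.824 -136.468  298.656] yaw 0.0931886548473373 f [-0.374 -0.459 -1.529] gw 0.29141900932151515
shift [-0.717  0.403 -0.344]
the job is handed in; nothing more can be done
None
```

I pressed the blue cap shut, then flipped the yellow cap open by its paddle. Next I gripped the plunger and drew it straight up by 50 mm. I handed in at 13.45 s with the gripper still holding it; no verdict was reported.

**Last checks:**
- **Caps:** the last pictures show blue and white shut and yellow standing open. I judged the cap angles from the pictures and the contact forces; I did not measure them directly.
- **Plunger:** the TCP rose from 248.7 to 298.7 mm. The red band shows above the rim and no blue band is visible.
- **Grip:** the fingers are open 27 mm on the 28 mm grip. The wrist reads about 1.5 N downward, close to the plunger's weight, and under 1 N sideways.
- **Bystanders:** the arm went near none of them and touched none. I did not measure their final positions.

**Disagreements:**
- Heights triangulated from the two cameras came out about 6 mm too low, judged by the given rim height and the contact on the blue cap. I corrected for this before pressing the yellow paddle.
- Because of that low reading, the press on the blue cap peaked at about 40 N on the wrist. That was through the fingertips, on a cap that was already shut.

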